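Hold the gel viewer's cover at its tipping point

ROBOT

A 6-joint arm with a two-finger parallel gripper is mounted at the origin on the work surface. World frame = base frame: x ahead of the robot, y to its left, z up, the work surface at z = 0. Lengths are in m, angles in rad, forces in N, time in s.
With the tool pointing down it reaches from about 0.25 to 0.8 m from the base axis. Payload 3.9 kg.
Tool frame: the origin (TCP) lies between the finger pads, 19 mm behind the fingertips; this is the grasp point; z points along the fingers, y is the line along which they close (so a half turn about z gives the same grasp; the last joint's range is limited). The gripper opens to 85 mm and grips with 20 to 120 N. Pads are 22 mm wide; open, the fingers measure 114 mm over their backs; the gripper's body (76 mm by 85 mm) begins 54 mm behind the grasp point. The pads swing forward as they close: fully open they stand 13 mm farther back than shut.
Start: joints at [-1.341, 0.26, -0.138, 1.173, 0, 1.571], TCP at [0.12, -0.511, 0.25] pointing down, gripper open.
Joint ranges: [-2.78, 2.78], [-0.83, 1.72], [-1.28, 1.37], [-1.9, 2.12], [-1.57, 1.48], [-3.14, 3.14]. Speed limits (rad/s): [2.57, 2.57, 3.14, 3.14, 3.14, 3.14].

INTERFACE

Orientations are given as a unit quaternion [w, x, y, z].
In Python, from plant import move_pose, move_l, set_joints, gripper_open, close_gripper, sleep, ik, get_obs, snapshot, MotionError, sign_off, search_frame, regions_of, mark_of gives the robot as it stands. Calls block until the motion is done:
- move_pose(position, orientation): joint-space move of the TCP to a pose.
- move_l(position, rotation=None, feed=0.15, until_force=None): straight line of the TCP; rotation=None keeps the orientation; feed is the mean speed in m/s. With until_force (N) it stops when the force on the tool has changed by that much, and returns True; else False.
- set_joints(angles): joint-space move.
- gripper_open() and close_gripper(): open the fingers fully, or close them until they stop; the grip force is fixed at half the most.
- sleep(seconds).
- ik(position, orientation): joint angles nearest the present ones, or None.
- get_obs(): the state.
- snapshot(name): name is "side" or "top"; returns a dict with "frame" (480x640x3 uint8, red, green, blue), "depth" (480x640 float32, m along the optical axis (not along the pixel's ray), 0 where there is no reading), "intrinsics" (3x3 intrinsics, pixels), "extrinsics" (4x4, takes a point from camera to world coordinates). Camera axes: x right, y down, z forward; pixel columns grow to the right and rows downward; lengths in m; the calibration is good to about 2 mm. A picture is of the moment at which its call begins.
A pose or a line that the arm cannot do raises MotionError and nothing moves.
- sign_off(): hands the job in; it is judged then, once.
Trained networks look in a picture, given as the dict that the camera call returned (one of the last four; its "shot" number tells which), for a name from the list of things; names that differ only in an ending like _2 or _b are one class to them, and where a whole thing is asked for, a point or a joint stands for the part that bears it (a point fixed in the world has none). Each returns a list of dicts, best first, with "p" (0 to 1); they miss things now and then, are a little off and sometimes report something else, mostly with a low value. They report only what shows in the picture. A call takes as long as a camera call. They do not tell look-alikes from the thing itself.
- search_frame(picture, thing): "point" ([column, row] as shares, 0 to 1, of the picture: columns of its width, rows of its height, amid what is visible of it).
- regions_of(picture, thing): "pixels" (480x640 bool, what is visible of it) and "point" ([column, row] as shares, 0 to 1, of the picture: columns of its width, rows of its height, amid what is visible of it).
- mark_of(picture, thing): "point" ([column, row] as shares, 0 to 1, of the picture: columns of its width, rows of its height: a listed point, or the origin of a listed thing).
The state is a dict: "time_s": time; "joint_positions": joint angles; "qd": joint speeds; "joint_torque": joint torques, N m; "tool_pos": TCP position; "eef_rot": TCP orientation; "ft_force": force on the tool from outside, world axes, zero at the start; "torque": the same for the moment, N m; "grip_width": finger opening in m; "grip_force": force on a finger pad.
Only numpy, scipy, OpenCV 4.12 (cv2) and the standard library are available. Lean on these libraries where they do the work, as an engineer would, in place of code of your own. Each camera call takes 0.05 s, during which the arm holds its last target. There are 200 camera calls.

TASK

The lid stay of the gel viewer is off for repair, so its amber cover drops shut or flops over backwards when let go. Take the gel comb that was left on the closed cover and lay it in the grey accessory tray, then raise the cover gently to its tipping point, where it falls neither way, and finish still gripping its handle and holding the cover steady there, so that a colleague can refit the stay. Do not drop the comb or let it slide off, do not let the cover fall shut or go over, and leave the other things on the bench alone.

Things in the scene. Friction and masses are not known exactly. Their poses are not given: they have to be found in the camera images.
- viewer: blue-light gel viewer: white housing 210 mm deep (x) x 230 mm wide (y) x 55 mm high, fixed to the bench; origin at the centre of its underside on the bench, +x to its back (hinge side), -x to its front (switch, dimmer knob and cover handle), z up
- cover (a joint): angle of the viewer's amber cover in rad: 0 = shut on the housing, growing as its front edge swings up and back; stop at 1.95. The hinge is nearly frictionless, without spring or stay. The centre of mass is 104 mm in front of and 33 mm above the hinge axis when shut, so the cover tips over centre at 1.264 rad (72 degrees): below that it falls shut, above it falls back
- cover_hinge (a point): middle of the cover's hinge axis (along the viewer's y), 95 mm behind the viewer's centre and 60 mm above the bench, at the cover's lower back edge. The cover is a hood of 4 mm amber acrylic, 190 mm deep x 220 mm wide x 46 mm high, 0.3 to 0.55 kg; when shut its top is 106 mm above the bench
- cover_handle (a point): middle of the handle: a steel bar 12 mm thick, 100 mm long, parallel to the hinge, on two arms 40 mm out from the cover's front face (34 mm free behind the bar). When shut it is 230 mm in front of and 22 mm above the hinge axis; it swings with the cover. Pinched fore and aft from straight above, it turns between the pads as the cover swings
- comb: white plastic gel comb, 35 g, lying on top of the cover (its underside 106 mm above the bench): grip bar 12 mm (x) x 110 mm (y) x 18 mm high, with a flat row of teeth 4 mm thick that reaches to 32 mm on its -x side; origin under the middle of the grip bar, z up
- tray: grey open accessory tray, loose on the bench, 125 mm (x) x 175 mm (y) x 26 mm high, walls and floor about 4 mm thick; origin at the centre of its underside
- tray_in (a point): centre of the tray's inner floor
- tipbox: bystander: blue-lidded pipette tip box 88 x 125 x 68 mm high, origin at the centre of its underside; it and the tray stand to the left and right of the viewer, either way round
- beaker: bystander: glass beaker 72 mm across, 95 mm high, origin at the centre of its underside
- stay: bystander: the removed steel lid stay, flat strip 130 mm long (y) x 20 mm x 4 mm, lying to the right of the viewer; origin at the centre of its underside
- screwdriver: bystander: screwdriver lying across behind the viewer, origin on the underside near its middle
Mind the look-alikes: they are no part of the job. Several things have the shape of the comb; the one meant has the colours described above.

How it is judged:
On the way, in this order (a step that is already met when the one before it is completed fails the run):
1. the comb lies in the tray, let go, while the cover is still shut (x of comb in the frame of tray_in between -0.058 and 0.058 m and y of comb in the frame of tray_in between -0.082 and 0.082 m and height (world z) of comb below 0.016 m and linear speed of comb below 0.03 m/s and contact force between the fingers and comb below 0.05 N and angle between comb's own z axis and vertical below 0.3 rad and value of joint cover below 0.08 rad), for 0.2 s.
2. the fingers hold the cover still by its handle at its tipping point (value of joint cover between 1.184 and 1.344 rad and velocity of joint cover between -0.06 and 0.06 rad/s and contact force between the fingers and cover above 1 N and distance between the grasp point and cover_handle below 0.06 m), for 0.3 s.
At the end, for the whole second after the job is handed in: the cover stands at 1.264 rad within 0.08 rad (about 4.5 degrees), turning slower than 0.06 rad/s, with the fingers gripping it by the handle (contact over 1 N, TCP within 60 mm of the middle of the bar); the comb lies flat and still on the tray's floor, let go (all of step 2 and x of comb in the frame of tray_in between -0.058 and 0.058 m and y of comb in the frame of tray_in between -0.082 and 0.082 m and height (world z) of comb below 0.016 m and linear speed of comb below 0.03 m/s and contact force between the fingers and comb below 0.05 N and angle between comb's own z axis and vertical below 0.3 rad); the arm keeps its last pose, push and grip.
It fails at once if the cover goes over backwards (more than 0.22 rad past its tipping point) (value of joint cover above 1.484 rad).
It fails at once if the cover is flung up (over 1.5 rad/s) or falls (over 2.2 rad/s downwards) (velocity of joint cover above 1.5 rad/s or velocity of joint cover below -2.2 rad/s).
It fails at once if the cover is raised (over 0.15 rad) with the comb on it (value of joint cover above 0.15 rad and contact force between comb and cover above 0.03 N).
It fails at once if the comb is dropped or thrown (out of the fingers and faster than 0.6 m/s) or is at bench height outside the tray ((height (world z) of comb below 0.03 m and not (x of comb in the frame of tray_in between -0.066 and 0.066 m and y of comb in the frame of tray_in between -0.092 and 0.092 m)) or (contact force between the fingers and comb below 0.02 N and linear speed of comb above 0.6 m/s)).
It fails at once if the tip box, beaker, stay or screwdriver is moved more than 20 mm (distance of any of tipbox, beaker, stay, screwdriver from where it was at the start of the episode above 0.02 m).
It also fails if it takes over 54 s, if anything falls off the work surface, if the arm or the gripper's body presses on something with over 40 N, if the wrist force passes 120 N, or if a joint passes its speed limit or range.

## Working session

There is one attempt and no reset: what is moved stays moved. The work goes in short steps, each a Python script; the robot and the scene stay as the last script left them, time stands still between calls to the robot, and variables do not carry over. Pictures are saved under pics/ and viewed, at most 10 in all, crops included, and the job is handed in when it is done.

```bash
mkdir -p pics; cat > h.py <<'E'
from plant import *
import numpy as np, cv2
def px2w(s,pt,frac=True,z=None):
    u,v=(pt[0]*640,pt[1]*480) if frac else pt
    K=s["intrinsics"];E=s["extrinsics"]
    r=np.linalg.inv(K)@[u,v,1]
    if z is None:
        ui,vi=int(u),int(v);d=s["depth"][max(0,vi-1):vi+2,max(0,ui-1):ui+2];d=np.median(d[d>0]) if (d>0).any() else np.nan
        p=r*d
        return E[:3,:3]@p+E[:3,3]
    d=E[:3,:3]@r;o=E[:3,3]
    return o+d*(z-o[2])/d[2]
def cloud(s):
    v,u=np.mgrid[0:480,0:640];K=s["intrinsics"];d=s["depth"]
    p=np.stack([(u+.5-K[0,2])/K[0,0]*d,(v+.5-K[1,2])/K[1,1]*d,d],-1)
    return p@s["extrinsics"][:3,:3].T+s["extrinsics"][:3,3]
E
cat > a.py <<'E'
from h import *
np.set_printoptions(precision=3,suppress=True)
o=get_obs();print(o["time_s"],o["tool_pos"],o["eef_rot"],o["grip_width"])
for n in ["top","side"]:
    s=snapshot(n);cv2.imwrite(f"pics/{n}0.png",s["frame"][:,:,::-1])
    print(n,s["extrinsics"])
    for t in ["comb","tray","viewer","tipbox","beaker","stay"]:
        for r in regions_of(s,t)[:4]: print(t,round(r["p"],2),np.array(r["point"])*[640,480],px2w(s,r["point"]),r["pixels"].sum())
    for t in ["cover_handle","cover_hinge","tray_in","comb","viewer"]:
        for r in mark_of(s,t)[:3]: print("mark",t,round(r["p"],2),np.array(r["point"])*[640,480],px2w(s,r["point"]))
E
python3 a.py
```

```text
0.0 [ 0.119 -0.511  0.249] [-0.001  0.993  0.115 -0.   ] 0.08561977966041569
top [[-0.015 -0.999  0.038  0.562]
 [-1.     0.014 -0.025  0.018]
 [ 0.024 -0.038 -0.999  1.098]
 [ 0.     0.     0.     1.   ]]
comb 0.72 [328.128 237.888] [ 0.613 -0.031  0.114] 745
comb 0.62 [232.32  284.016] [0.51  0.198 0.007] 699
comb 0.51 [462.72 289.68] [ 0.487 -0.365  0.004] 3839
tray 0.8 [462.784 293.712] [ 0.477 -0.365  0.005] 3912
viewer 0.6 [328.32  244.176] [ 0.599 -0.031  0.108] 8499
tipbox 0.82 [164.288 306.72 ] [0.464 0.342 0.068] 2454
beaker 0.59 [202.432 197.808] [0.721 0.269 0.006] 1089
stay 0.52 [438.72  214.416] [ 0.673 -0.31   0.006] 300
mark cover_handle 0.69 [331.776 296.496] [ 0.476 -0.043  0.004]
mark tray_in 0.8 [460.928 291.408] [ 0.483 -0.36   0.005]
mark comb 0.88 [326.72 231.6 ] [ 0.627 -0.028  0.108]
mark comb 0.74 [207.424 203.904] [0.706 0.257 0.005]
mark comb 0.67 [169.472 305.184] [0.467 0.33  0.068]
mark viewer 0.72 [328.384 239.424] [ 0.61  -0.032  0.112]
mark viewer 0.18 [164.992 305.088] [0.468 0.34  0.069]
side [[ 0.979 -0.153  0.136  0.46 ]
 [-0.205 -0.729  0.653 -0
[... 223 characters left out ...]
04] 6947
viewer 0.83 [321.728 276.192] [ 0.6   -0.099  0.106] 10542
viewer 0.27 [314.176 250.896] [ 0.597 -0.034  0.109] 916
tipbox 0.87 [234.816 165.024] [0.466 0.317 0.069] 1959
beaker 0.82 [335.872 174.384] [0.7   0.216 0.082] 1298
stay 0.86 [384.    391.008] [ 0.674 -0.313  0.004] 435
mark cover_handle 0.91 [255.808 267.12 ] [ 0.475 -0.034  0.087]
mark cover_handle 0.74 [384.32  387.216] [ 0.678 -0.305  0.002]
mark tray_in 0.83 [284.224 438.624] [ 0.476 -0.365  0.004]
mark tray_in 0.62 [401.728 275.52 ] [ 0.784 -0.066  0.019]
mark comb 0.55 [320.896 244.992] [ 0.614 -0.024  0.112]
mark viewer 0.74 [321.6 283.2] [ 0.596 -0.116  0.105]
mark viewer 0.37 [332.928 186.48 ] [0.695 0.22  0.041]
```

View pics/top0.png

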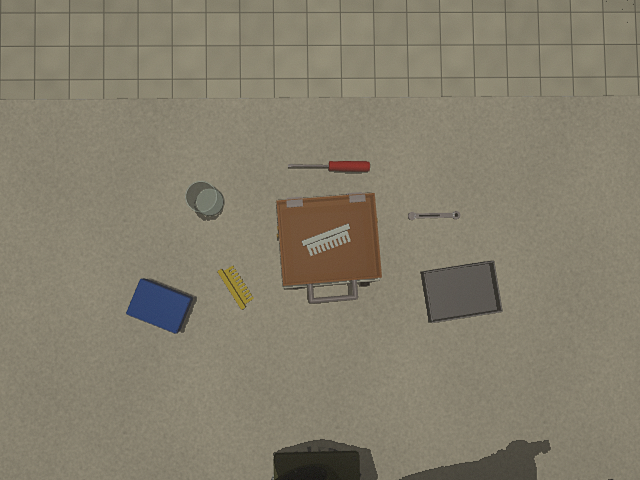

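View pics/side0.png

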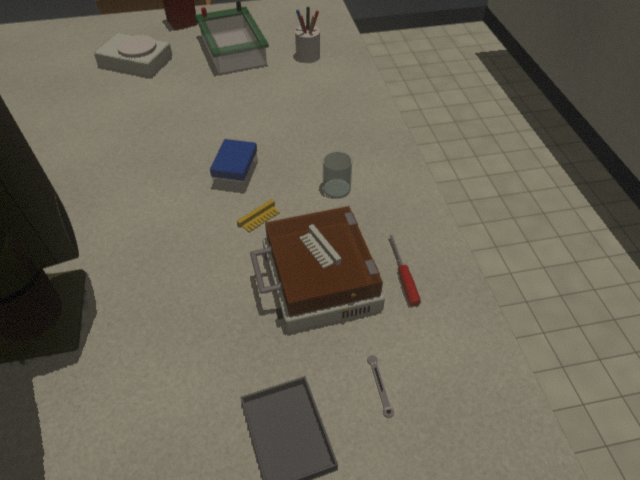

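The white comb is on the amber cover at about top (326,240), and the yellow one at (235,287) is the look-alike. The tray is on the right at (461,291), and the handle bar is at about (332,299). Next I'll measure orientations from the depth.

```bash
cat > b.py <<'E'
from h import *
np.set_printoptions(precision=4,suppress=True)
for n in ["top","side"]:
    s=snapshot(n);P=cloud(s);f=s["frame"].astype(int)
    def rect(m,t):
        q=P[m][:,:2].astype(np.float32)*1000;r=cv2.minAreaRect(q);print(n,t,m.sum(),r,"z",np.percentile(P[m][:,2],[5,50,95]))
        return r
    x,y,z=P[...,0],P[...,1],P[...,2]; ok=s["depth"]>0
    c=ok&(np.hypot(x-.613,y+.03)<.09)&(z>.09)
    wh=c&(f[...,2]>110)
    rect(wh,"comb white"); bar=wh&(z>.117); 
    if bar.sum()>20: rect(bar,"comb bar"); print(P[wh&~bar][:,:].mean(0),P[bar].mean(0)); print("teeth z",np.percentile(z[wh&~bar],[10,50,90]))
    rect(ok&(abs(z-.106)<.006)&(np.hypot(x-.6,y+.03)<.17)&~wh,"cover top")
    h=ok&(z>.074)&(z<.098)&(x<.497)&(x>.43)&(abs(y+.03)<.1)
    rect(h,"handle")
    r=regions_of(s,"tray")[0]; m=r["pixels"]&ok
    rect(m,"tray"); rect(m&(z<.012),"trayfloor"); rect(m&(z>.018)&(z<.035),"tray rim")
E
python3 b.py
```

```text
top comb white 575 ((606.8737182617188, -30.298355102539062), (36.66925811767578, 108.2493667602539), 19.551301956176758) z [0.1083 0.1125 0.1265]
top comb bar 245 ((619.1426391601562, -25.941265106201172), (10.646763801574707, 108.25347137451172), 19.577817916870117) z [0.1216 0.1245 0.1273]
[ 0.6027 -0.0317  0.1106] [ 0.6191 -0.0259  0.1245]
teeth z [0.1084 0.1105 0.113 ]
top cover top 7812 ((611.6685791015625, -33.71666717529297), (192.16171264648438, 220.52810668945312), 3.767721176147461) z [0.1036 0.1066 0.1096]
top handle 329 ((481.8327331542969, -41.66555404663086), (29.785030364990234, 111.35924530029297), 0.215439110994339) z [0.0837 0.0871 0.0905]
top tray 3923 ((480.62005615234375, -363.56683349609375), (132.8739471435547, 186.6559295654297), 7.938077926635742) z [0.0011 0.0049 0.026 ]
top trayfloor 3269 ((480.7215881347656, -363.7137451171875), (132.8863983154297, 186.3456573486328), 8.088748931884766) z [0.0009 0.0044 0.0081]
top tray rim 544 ((482.71429443359375, -358.51190185546875), (125.69471740722656, 177.2097625732422), 8.000919342041016) z [0.0196 0.0252 0.0287]

[... 398 characters left out ...]
(612.7820434570312, -35.07743835449219), (192.6175079345703, 225.37942504882812), 3.704878568649292) z [0.1028 0.1058 0.1088]
side handle 333 ((482.5357971191406, -44.14946746826172), (112.29804229736328, 28.643770217895508), 89.9914321899414) z [0.0819 0.0864 0.0898]
side tray 6926 ((484.3670654296875, -352.65948486328125), (130.35975646972656, 190.646484375), 7.7177252769470215) z [0.0008 0.0041 0.0254]
side trayfloor 5918 ((484.3670654296875, -352.65948486328125), (130.35975646972656, 190.646484375), 7.7177252769470215) z [0.0007 0.0037 0.0071]
side tray rim 828 ((483.3800048828125, -358.98370361328125), (125.01287841796875, 177.89096069335938), 7.820826530456543) z [0.0192 0.025  0.028 ]
```

```bash
cat >> h.py <<'E'
from scipy.spatial.transform import Rotation as Ro
COMB=np.array([.6195,-.0264]);CY=np.radians(20);TRAY=np.array([.483,-.3587]);TY=np.radians(7.9)
VY=np.radians(3.75);F=np.array([np.cos(VY),np.sin(VY),0]);HINGE=np.array([.7070,-.0282,.060]);UP=np.array([0,0,1.])
def quat(z,y):
    R=np.stack([np.cross(y,z),y,z],1);q=Ro.from_matrix(R).as_quat();return [q[3],q[0],q[1],q[2]]
def down(psi,s=1): return quat(-UP,s*np.array([np.cos(psi),np.sin(psi),0]))
def tilt(a,s=1): return quat(np.cos(a)*F-np.sin(a)*UP,s*(np.sin(a)*F+np.cos(a)*UP))
def handle(th):
    a=th+np.arctan2(22,230);r=np.hypot(.23,.022);return HINGE-r*np.cos(a)*F+r*np.sin(a)*UP
E
python3 - <<'E'
from h import *
np.set_printoptions(precision=2,suppress=True)
for s in (1,-1):
    print("comb",ik([*COMB,.136],down(CY,s)),"tray",ik([*TRAY,.035],down(TY,s)))
    for A in (30,40,50,70):
        print(s,A,"pre",ik(handle(0)-.1*(np.cos(np.radians(A))*F-np.sin(np.radians(A))*UP),tilt(np.radians(A),s)))
        for th in (0,.6,1.264):
            for a in (A,A+np.degrees(th)/2,A+np.degrees(th)): print("  ",th,round(a),ik(handle(th),tilt(np.radians(a),s)))
E
```

```text
comb [-0.04  0.48 -0.1   0.99  0.    1.18] tray [-0.64  0.55 -0.28  0.74  0.    0.79]
1 30 pre None
   0 30 None
   0 30 None
   0 30 None
   0.6 30 None
   0.6 47 [-0.16 -0.07 -0.97 -0.06  0.15  1.4 ]
   0.6 64 [-0.12  0.02 -0.66  0.45  0.08  1.4 ]
   1.264 30 [-0.12  0.06 -0.92 -0.45  0.16  1.48]
   1.264 66 [-0.07  0.2  -0.22  0.74  0.06  1.44]
   1.264 102 [-0.04  0.69  0.65  1.74 -0.02  1.47]
1 40 pre None
   0 40 None
   0 40 None
   0 40 None
   0.6 40 [-0.18 -0.06 -1.1  -0.33  0.19  1.41]
   0.6 57 [-0.14 -0.03 -0.79  0.25  0.11  1.4 ]
   0.6 74 [-0.1   0.12 -0.48  0.71  0.04  1.41]
   1.264 40 [-0.11  0.04 -0.74 -0.07  0.13  1.46]
   1.264 76 [-0.06  0.31 -0.    1.02  0.03  1.45]
   1.264 112 [-0.03  0.9   1.01  2.08 -0.04  1.48]
1 50 pre [-0.27 -0.19 -1.19 -0.09  0.21  1.31]
   0 50 [-0.19  0.16 -1.25 -0.52  0.17  1.37]
   0 50 [-0.19  0.16 -1.25 -0.52  0.17  1.37]
   0 50 [-0.19  0.16 -1.25 -0.52  0.17  1.37]
   0.6 50 [-0.15 -0.06 -0.92  0.03  0.14  1.4 ]
   0.6 67 [-0.11  0.05 -0.61  0.52  0.07  1.4 ]
   0.6 84 [-0.08  0.23 -0.3   0.94  0.01  1.42]
   1.264 50 [-0.09  0.
[... 1493 characters left out ...]
-0.15 -0.06 -0.92  0.03  0.14 -1.74]
   0.6 67 [-0.11  0.05 -0.61  0.52  0.07 -1.74]
   0.6 84 [-0.08  0.23 -0.3   0.94  0.01 -1.72]
   1.264 50 [-0.09  0.07 -0.55  0.26  0.1  -1.69]
   1.264 86 [-0.05  0.44  0.22  1.29  0.01 -1.69]
   1.264 122 None
-1 70 pre [-0.15 -0.04 -0.77  0.5   0.07 -1.78]
   0 70 [-0.13  0.15 -0.88  0.2   0.07 -1.76]
   0 70 [-0.13  0.15 -0.88  0.2   0.07 -1.76]
   0 70 [-0.13  0.15 -0.88  0.2   0.07 -1.76]
   0.6 70 [-0.11  0.07 -0.56  0.6   0.06 -1.73]
   0.6 87 [-0.08  0.26 -0.25  1.01  0.01 -1.72]
   0.6 104 [-0.06  0.47  0.05  1.39 -0.03 -1.69]
   1.264 70 [-0.07  0.24 -0.14  0.85  0.05 -1.7 ]
   1.264 106 [-0.03  0.76  0.77  1.86 -0.03 -1.67]
   1.264 142 None
```

```bash
python3 - <<'E'
from h import *
np.set_printoptions(precision=3,suppress=True)
q=down(CY); zc=.106+.011+.019
move_pose([*COMB,.24],q); move_l([*COMB,zc],feed=.12)
close_gripper(); o=get_obs(); print(o["time_s"],o["grip_width"],o["grip_force"],o["tool_pos"],o["ft_force"])
move_l([*COMB,.22],feed=.1)
o=get_obs(); print(o["time_s"],o["grip_width"],o["grip_force"],o["ft_force"])
s=snapshot("side");cv2.imwrite("pics/lift.png",s["frame"][120:360,160:480,::-1])
E
```

```text
5.5667 0.009550365938630954 60.51728367805481 [ 0.62  -0.026  0.136] [-0.556 -0.572  2.907]
6.5583 0.009530454162143197 60.1923143863678 [ 0.679 -0.322 -0.471]
```

View pics/lift.png

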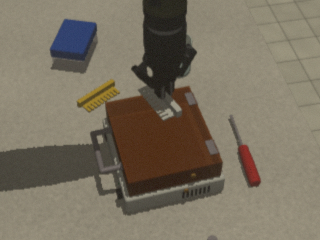

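The comb is in the fingers (crop ~(165,105)), clear of the cover, and the cover is still shut. Next I move it to the tray.

```bash
python3 - <<'E'
from h import *
np.set_printoptions(precision=3,suppress=True)
q=down(TY)
move_pose([*TRAY,.18],q); move_l([*TRAY,.06],feed=.12)
print(get_obs()["grip_width"],move_l([*TRAY,.032],feed=.03,until_force=3))
o=get_obs(); print(o["time_s"],o["tool_pos"],o["ft_force"])
gripper_open(); move_l([*TRAY,.2],feed=.15); sleep(.1)
s=snapshot("side");cv2.imwrite("pics/tray.png",s["frame"][330:480,180:400,::-1])
P=cloud(s)
r=regions_of(s,"comb")
for k in r[:3]: print(k["p"],np.array(k["point"])*[640,480],px2w(s,k["point"]))
m=(s["depth"]>0)&(s["frame"].min(2)>130)&(np.hypot(P[...,0]-TRAY[0],P[...,1]-TRAY[1])<.1)
b=m&(P[...,2]>.016)
print(m.sum(),P[m].mean(0),np.percentile(P[m][:,2],[5,50,95]),P[b].mean(0)); print(get_obs()["time_s"])
E
```

```text
0.009604614218818702 True
9.9083 [ 0.483 -0.358  0.034] [-0.772 -0.812  5.039]
0.87 [277.696 435.696] [ 0.466 -0.359  0.008]
1840 [ 0.507 -0.371  0.003] [-0.003  0.     0.022] [ 0.485 -0.373  0.022]
12.0833
```

View pics/tray.png

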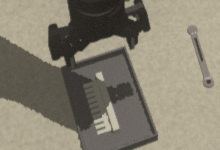

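The comb lies flat in the tray (crop ~(102,100)). Now the handle.

```bash
cat >> h.py <<'E'
def hp(th,a,back=.007):
    return handle(th)-back*(np.cos(a)*F-np.sin(a)*UP)
E
python3 - <<'E'
from h import *
np.set_printoptions(precision=3,suppress=True)
a=np.radians(50)
move_pose(hp(0,a,.1),tilt(a))
hit=move_l(hp(0,a),feed=.06,until_force=6)
o=get_obs();print(hit,o["time_s"],o["tool_pos"],hp(0,a),o["ft_force"])
s=snapshot("side");cv2.imwrite("pics/pre.png",cv2.resize(s["frame"][180:360,180:420,::-1],None,fx=2,fy=2))
E
```

```text
False 15.0083 [ 0.473 -0.044  0.088] [ 0.473 -0.044  0.087] [0.769 0.683 0.398]
```

View pics/pre.png

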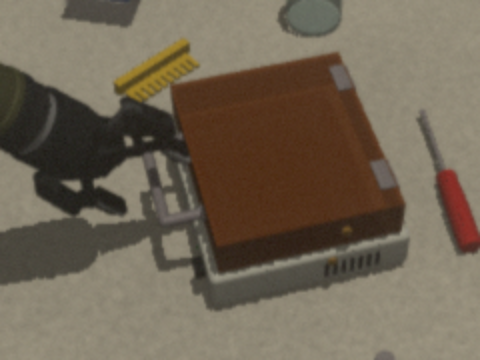

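The fingers straddle the bar (upper finger ~(180,145), lower ~(115,205) in the crop), and the yellow comb is clear. I'll grip it.

```bash
python3 - <<'E'
from h import *
np.set_printoptions(precision=3,suppress=True)
a=np.radians(50)
close_gripper();o=get_obs();print(o["time_s"],o["grip_width"],o["grip_force"],o["ft_force"],o["tool_pos"])
if .007<o["grip_width"]<.016:
    for th in (.06,.12,.2,.3):
        a=np.radians(50)+.76*th
        move_l(hp(th,a),tilt(a),feed=.05);o=get_obs();print(th,o["time_s"],o["grip_width"],o["ft_force"],o["torque"],o["tool_pos"]-hp(th,a))
s=snapshot("side");cv2.imwrite("pics/g.png",cv2.resize(s["frame"][150:360,180:420,::-1],None,fx=2,fy=2))
E
```

```text
15.7417 0.009561502454476043 58.479010462760925 [-2.808 -0.193  1.395] [ 0.472 -0.044  0.087]
0.06 16.175 0.009674039158236846 [-2.311 -1.072 -2.249] [-0.229  1.26  -0.184] [-0.001 -0.    -0.001]
0.12 16.6083 0.009823537694956457 [-2.762 -1.585 -1.622] [-0.356  1.343 -0.177] [-0.001 -0.    -0.001]
0.2 17.1333 0.009564596367579411 [-4.757 -1.19  -1.834] [-0.439  1.566 -0.153] [-0.001 -0.    -0.001]
0.3 17.75 0.009713924153553578 [-4.765 -1.902 -1.835] [-0.398  1.768 -0.154] [-0.001 -0.    -0.001]
```

View pics/g.png

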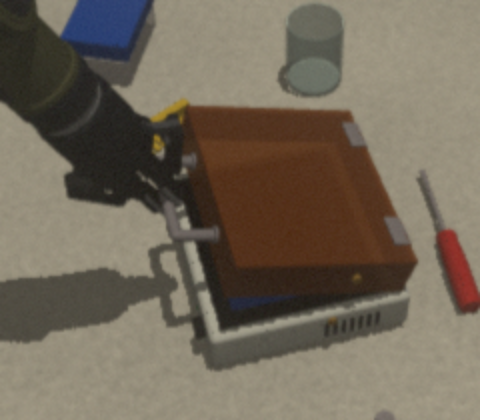

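The bar is gripped and the cover is rising with the arm, open at the front edge (~(250,295)). Forces are low, so I continue along the arc.

```bash
python3 - <<'E'
from h import *
np.set_printoptions(precision=3,suppress=True)
for th in (.45,.6,.75,.9,1.0,1.1,1.2,1.264):
    a=np.radians(50)+.76*th
    move_l(hp(th,a),tilt(a),feed=.05);o=get_obs();print(th,round(o["time_s"],1),o["grip_width"],o["ft_force"],o["torque"])
    if np.linalg.norm(o["ft_force"])>30: break
sleep(.3)
o=get_obs();print(o["tool_pos"]-hp(th,a),o["ft_force"])
for n in("side","top"):
    s=snapshot(n);P=cloud(s)
    R=(P-HINGE); fx=-(R@F); 
    if n=="side": cv2.imwrite("pics/up.png",cv2.resize(s["frame"][90:360,180:440,::-1],None,fx=2,fy=2))
    f=s["frame"].astype(int); m=(s["depth"]>0)&(f[...,0]>1.6*f[...,2])&(R[...,2]>.02)&(abs(R[...,1])<.13)&(abs(fx)<.2)
    np.save(f"pts_{n}.npy",np.stack([fx[m],(R[...,2])[m],R[...,1][m]],1)); print(n,m.sum())
    if m.sum()>100:
        q=P[m]; c=q.mean(0);w,v=np.linalg.eigh(np.cov((q-c).T)); print("normal",v[:,0],w, np.stack([-(v.T@F),v[2]],1))
E
```

```text
0.45 18.7 0.009859007269973671 [-9.15  -2.744  4.567] [-0.41   1.979 -0.161]
0.6 19.5 0.009223244465324973 [-8.191 -1.312  4.233] [-0.416  2.04  -0.017]
0.75 20.4 0.009530399187477435 [-8.017 -1.678  7.128] [-0.288  1.751  0.005]
0.9 21.2 0.009757118134319794 [-5.447 -1.538  4.641] [-0.325  1.491  0.052]
1.0 21.9 0.0096172264587354 [-5.044 -0.603  3.616] [-0.4    1.492  0.076]
1.1 22.5 0.009591351532044892 [-3.171 -1.106  6.293] [-0.267  0.902  0.06 ]
1.2 23.1 0.009323675442917023 [-3.228 -0.93   6.513] [-0.238  0.998  0.065]
1.264 23.6 0.009272564054280593 [-1.738 -0.649  6.954] [-0.217  1.087  0.056]
[0.001 0.    0.001] [-3.245 -0.627  5.983]
side 3774
normal [ 0.835  0.536 -0.125] [0.001 0.002 0.034] [[-0.868 -0.125]
 [ 0.491 -0.072]
 [-0.074  0.99 ]]
top 657
normal [-0.284 -0.946 -0.159] [0.    0.001 0.006] [[ 0.345 -0.159]
 [-0.932  0.062]
 [ 0.114  0.985]]
```

View pics/up.png

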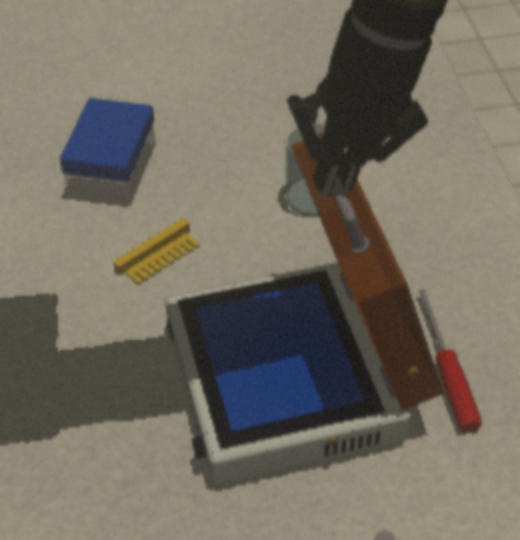

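The cover stands near upright with the bar still in the fingers (~(340,195)). As a check on the angle, I'll fit the front-face plane from the depth.

```bash
python3 - <<'E'
import numpy as np
for n in("side","top"):
    p=np.load(f"pts_{n}.npy"); best=None
    # predicted distance along cover-depth direction = 0.190 on the front face
    for th in np.arange(1.1,1.45,.01):
        u=p[:,0]*np.cos(th)+p[:,1]*np.sin(th); w=-p[:,0]*np.sin(th)+p[:,1]*np.cos(th)
        m=(abs(u-.19)<.012)&(w>-.01)&(w<.06)
        if m.sum()>50:
            A=np.c_[p[m,2],w[m],np.ones(m.sum())];c=np.linalg.lstsq(A,u[m],rcond=None)[0]
            print(n,round(th,2),m.sum(),"slope",c[1].round(3),"med u",np.median(u[m]).round(4), "w", np.percentile(w[m],[2,98]).round(3)) if int(round(th*100))%3==0 else 0
E
```

```text
side 1.11 879 slope -0.156 med u 0.1856 w [0.031 0.059]
side 1.14 1049 slope -0.131 med u 0.1864 w [0.025 0.059]
side 1.17 1227 slope -0.098 med u 0.187 w [0.02  0.059]
side 1.2 1386 slope -0.067 med u 0.1878 w [0.014 0.058]
side 1.23 1395 slope -0.038 med u 0.1888 w [0.009 0.053]
side 1.26 1403 slope -0.009 med u 0.1895 w [0.003 0.047]
side 1.29 1411 slope 0.018 med u 0.1901 w [-0.003  0.041]
side 1.32 1414 slope 0.047 med u 0.1905 w [-0.008  0.036]
side 1.35 1191 slope 0.078 med u 0.191 w [-0.01  0.03]
side 1.38 938 slope 0.105 med u 0.1916 w [-0.009  0.024]
side 1.41 733 slope 0.126 med u 0.1924 w [-0.009  0.019]
side 1.44 632 slope 0.141 med u 0.193 w [-0.009  0.013]
top 1.11 275 slope -0.174 med u 0.1861 w [0.031 0.06 ]
top 1.14 329 slope -0.141 med u 0.187 w [0.025 0.059]
top 1.17 391 slope -0.112 med u 0.1879 w [0.02  0.059]
top 1.2 448 slope -0.086 med u 0.1889 w [0.014 0.058]
top 1.23 450 slope -0.061 med u 0.19 w [0.009 0.053]
top 1.26 455 slope -0.045 med u 0.1909 w [0.003 0.047]
top 1.29 455 slope -0.016 med u 0.1916 w [-0.003  0.042]
top 1.32 455 slope 0.01 med u 0.192 w [-0.008  0.036]
top 1.35 413 slope 0.035 med u 0.1924 w [-0.009  0.031]
top 1.38 368 slope 0.026 med u 0.1928 w [-0.01   0.025]
top 1.41 313 slope 0.012 med u 0.1933 w [-0.01  0.02]
top 1.44 259 slope -0.039 med u 0.1936 w [-0.01   0.015]
```

The angle fits 1.26–1.27 rad: the face slope is near zero and its edges run from about 0 to 46 mm. I'm handing in.

```bash
python3 -c "
from h import *
sleep(.4);o=get_obs();print(o['time_s'],o['grip_force'],o['ft_force'])
s=snapshot('side');print([ (k['p'],px2w(s,k['point'])) for k in regions_of(s,'comb')[:3]])
print(sign_off())"
```

```text
24.3583 59.483651518821716 [-3.48886354 -0.78091584  5.27049987]
[(0.75, array([ 0.46739843, -0.36001277,  0.00597153])), (0.67, array([0.49986351, 0.18960649, 0.01080795])), (0.28, array([ 0.49028357, -0.3663578 ,  0.02125238]))]
the job is handed in; nothing more can be done
None
```

The job is handed in at about 24 s: the white comb lies flat in the grey tray, and the arm is holding the cover by its handle at about 1.26–1.27 rad, measured from the depth images (tipping point 1.264); the verdict was not reported back.

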